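# Push the cassette row home and close the keeper

## Robot

A 7-joint arm with a two-finger parallel gripper is mounted at the origin on a cart in front of the work surface, level with it; the furniture and walls round the work are solid. World frame = base frame: x ahead of the robot, y to its left, z up, the work surface at z = 0. Lengths are in m, angles in rad, forces in N, time in s.
With the tool pointing down it reaches from about 0.35 to 0.9 m from the base axis. Payload 8.1 kg.
Tool frame: the origin (TCP) lies midway between the tips of the shut fingers; the grasp point (between the pads) lies 19 mm behind it; z points along the fingers, y is the line along which they close (so a half turn about z gives the same grasp; the last joint's range is limited). The gripper opens to 85 mm and grips with 20 to 120 N. Pads are 22 mm wide; open, the fingers measure 114 mm over their backs; the gripper's body (76 mm by 85 mm) begins 54 mm behind the grasp point. The pads swing forward as they close: fully open they stand 13 mm farther back than shut.
Start: joints at [-1.237, 0.434, 0.025, 1.573, -0.012, 1.134, -0.075], TCP at [0.264, 0.566, 0.211] pointing down, gripper open.
Joint ranges: [-2.62, 2.62], [-0.44, 2.09], [-1.27, 1.32], [0.08, 2.57], [-1.32, 4.46], [0.12, 2], [-2.74, 2.74]. Speed limits (rad/s): [2.22, 2.22, 3.01, 3.01, 3.14, 3.14, 3.14].

## Interface

Orientations are given as a rotation vector (axis times angle).
In Python, from station import arm gives the robot as it stands. The module is installed in compiled form; this text tells all that it offers.
- The arm moves only by the tool apply_moves, never from a script. Its argument "rows" is a list of rows, each a list of 2 entries, a list of its own where there are three numbers: the shift along the tool's x, y, z in m, then the turn about the tool's z in degrees. A call has exactly 5 rows; each row shifts and turns the commanded pose from where the row before left it, along the tool's axes as they then stand; what a row does not reach is not made up. A row lasts 1/8 s, in which the tool goes at most 62.5 mm and 10.7 degrees, less where a joint would pass 70% of its speed; a pose out of reach is approached as far as the arm can. A call with a gripper value outside its range is refused whole. "claw" is the opening, from 0 (shut) to 1 (fully open), set as the call begins (left out, the last holds). The fingers move at their own pace and stop on an object; "force" is the grip in N (left out, the last holds). Time passes only in rows, so rows that do not move let the fingers close, or fill a call up. It gives the time, the measured TCP pose, the force, the opening and the grip force at its end, in the units of the state.
- arm.state(): the state, without advancing time (a new reading comes with each control period).
- arm.snapshot(name): name is "scene" or "top" or "wrist"; returns (picture, depth): 480x640x3 uint8, blue, green, red; 480x640 float32, m along the optical axis (not along the pixel's ray), 0 where there is no reading.
- arm.get_calibration(name): a dict with "intrinsics" (3x3 intrinsics, pixels), "distortion" ([k1, k2, p1, p2, k3] as OpenCV has them; the pictures are not rectified), "rvec" (rotation vector, rad) and "tvec" (3), from world to camera coordinates, as OpenCV has them. Camera axes: x right, y down, z forward; pixel columns grow to the right and rows downward; lengths in m; the calibration is good to about 2 mm. A picture is of the moment at which its call begins: read the wrist's pose just before it. get_calibration takes no time and is no camera call; for the wrist camera it gives the pose at the moment of the call.
- arm.sign_off(): hands the job in; it is judged then, once.
The state is a dict: "clock": time; "qpos": joint angles; "joint_vel": joint speeds; "joint_torque": joint torques, N m; "tcp_pos": TCP position; "orientation": TCP orientation; "ft_force": force on the tool from outside, world axes, zero at the start; "moment": the same for the moment, N m; "finger_gap": finger opening in m; "gripper_force": force on a finger pad.
Only numpy, scipy, OpenCV 4.12 (cv2) and the standard library are available. Lean on these libraries where they do the work, as an engineer would, in place of code of your own. Each camera call takes 0.05 s, during which the arm holds its last target. There are 200 camera calls.

## Task

Four tissue cassettes lie in a row in the channel of the aluminium rack. Without gripping or lifting anything, push on the rearmost cassette so that the whole row slides as one train along the channel until the front one is fully home against the end stop and no gaps are left; touch none of the other three. Then push the keeper arm's black post to swing the arm shut, square across the channel behind the row, and leave the other things on the bench where they are.

Things in the scene. Friction and masses are not known exactly. Their poses are not given: they have to be found in the camera images.
- rack: Straight aluminium channel rack fixed to the bench, 53 (x) by 300 mm (y). Origin: middle of its underside, on the bench. y runs along the channel towards the end stop (roughly to the robot's left), x across it, away from the robot. Channel floor at z = 8 mm, 43 mm wide; side wall tops at z = 13 mm. The end y = -150 mm is open. Row fully home: its rear is at y = 28 mm.
- stop_face (a point): Middle of the inner face of the end stop, at channel floor level: rack (0, 140, 8) mm. The stop is a cross block at rack y = 140 to 150 mm, top at z = 24 mm.
- cassette_1: Histology cassette: plastic tray 28 x 40 mm, 6 mm high, with a smaller wax block (24 x 25 mm) on top, 12 mm high in all, 10 to 25 g. Origin: centre of its underside; its x axis is the 28 mm side and points against the pushing direction (along rack -y). Frontmost of the row, nearest the end stop; at the start it is 50 to 110 mm short of it.
- cassette_2: Histology cassette: plastic tray 28 x 40 mm, 6 mm high, with a smaller wax block (24 x 25 mm) on top, 12 mm high in all, 10 to 25 g. Origin: centre of its underside; its x axis is the 28 mm side and points against the pushing direction (along rack -y). Second in the row.
- cassette_3: Histology cassette: plastic tray 28 x 40 mm, 6 mm high, with a smaller wax block (24 x 25 mm) on top, 12 mm high in all, 10 to 25 g. Origin: centre of its underside; its x axis is the 28 mm side and points against the pushing direction (along rack -y). Third in the row.
- cassette_4: Histology cassette: plastic tray 28 x 40 mm, 6 mm high, with a smaller wax block (24 x 25 mm) on top, 12 mm high in all, 10 to 25 g. Origin: centre of its underside; its x axis is the 28 mm side and points against the pushing direction (along rack -y). Rearmost, farthest from the end stop: the one to push.
- keeper (a joint): Flat steel keeper arm swinging level about a pin on the robot's side of the rack. In rad: 0 = shut, square across the channel (towards rack +x), at its limit; 1.57 = open, along rack -y; at most 2.1. Stays where left (under 1 N moves it). 8 mm wide, 74 mm from pin to tip, at z = 14.5 to 20.5 mm, above the side walls. Shut, it clears the tray of a home row by 3 mm.
- keeper_hinge (a point): The keeper's pin axis: rack (-38, 21, 17.5) mm, at mid thickness of the arm.
- keeper_post (a point): Top centre of the upright black post on the keeper arm, 52 mm from the pin axis: a round post 12 mm in diameter, standing 26 mm above the arm, top at rack z = 46.5 mm. Push it sideways.
- spare_cassette: Bystander: a loose cassette, 28 x 40 x 12 mm, on the bench outside the rack. Origin: centre of its underside.
- stain_bottle: Bystander: a purple bottle with a white cap, 47 mm in diameter, 92 mm tall, beyond the rack. Origin: centre of its underside.
- forceps: Bystander: steel forceps, 126 mm long, lying in front of the microtome. Origin: centre of its underside. (The microtome is a fixed grey machine, to the left of the rack: world x = 0.46 to 0.98 m, y = -0.04 to 0.38 m, up to 0.37 m tall, its handwheel grip reaching to y = -0.04 m. Pass in front of it or above it.)
There are look-alikes about, which are no part of the job. What is shaped like the cassette_2 but orange is not meant. What is shaped like the cassette_4 but turquoise is not meant.

How it is judged:
By the outcome, as a careful person would: the job done as asked, in the order asked, and still so for the second after the job is handed in, with the robot touching nothing.
It also fails if it takes over 51 s, if anything falls off the work surface, if the arm or the gripper's body presses on something with over 40 N, if the wrist force passes 120 N, or if a joint passes its speed limit or range.

## Working session

There is one attempt and no reset: what is moved stays moved. The work goes in short steps, Python scripts to look and compute and a tool call to move; the robot and the scene stay as the last step left them, time stands still between calls to the robot, and variables do not carry over. Pictures are saved under pics/ and viewed, at most 10 in all, crops included, and the job is handed in when it is done.

Besides the shell and the picture viewer there is one more tool, called after ">>>" as name([rows], argument=value, ...), one row to a line, values as JSON. apply_moves: Moves the arm, as the interface text tells. Its arguments: {"type":"object","properties":{"rows":{"type":"array","items":{"type":"array"}},"claw":{"type":"number"},"force":{"type":"number"}},"required":["rows"]}

```bash
mkdir -p pics
python3 - <<'E'
from station import arm
import cv2,numpy as np
for n in ("scene","top"):
    p,d=arm.snapshot(n); cv2.imwrite(f"pics/{n}0.png",p); np.save(n+"0.npy",d)
    c=arm.get_calibration(n); print(n,{k:np.round(v,4).tolist() for k,v in c.items()})
s=arm.state(); print({k:np.round(v,3).tolist() for k,v in s.items()})
E
```

```text
scene {'intrinsics': [[621.7354, 0.0, 322.1911], [0.0, 621.7354, 232.2113], [0.0, 0.0, 1.0]], 'distortion': [-0.0842, 0.0, 0.0, 0.0, 0.0], 'rvec': [2.0219, -1.7442, 0.4903], 'tvec': [-0.1519, 0.5128, 0.8778]}
top {'intrinsics': [[464.3697, 0.0, 322.9458], [0.0, 464.3697, 237.6214], [0.0, 0.0, 1.0]], 'distortion': [-0.1082, 0.0, 0.0, 0.0, 0.0], 'rvec': [2.1557, -2.1793, 0.0731], 'tvec': [-0.0497, 0.5608, 1.0848]}
{'clock': 0.1, 'qpos': [-1.237, 0.435, 0.025, 1.574, -0.012, 1.134, -0.075], 'joint_vel': [0.0, -0.001, -0.002, -0.001, 0.001, -0.0, 0.001], 'joint_torque': [0.003, -67.174, 1.028, -31.69, 0.016, 0.007, -0.0], 'tcp_pos': [0.264, 0.566, 0.21], 'orientation': [-0.681, -3.067, 0.002], 'ft_force': [-0.2, -0.371, 0.175], 'moment': [0.026, 0.014, 0.017], 'gripper_force': 0.0, 'finger_gap': 0.085}
```

View pics/top0.png

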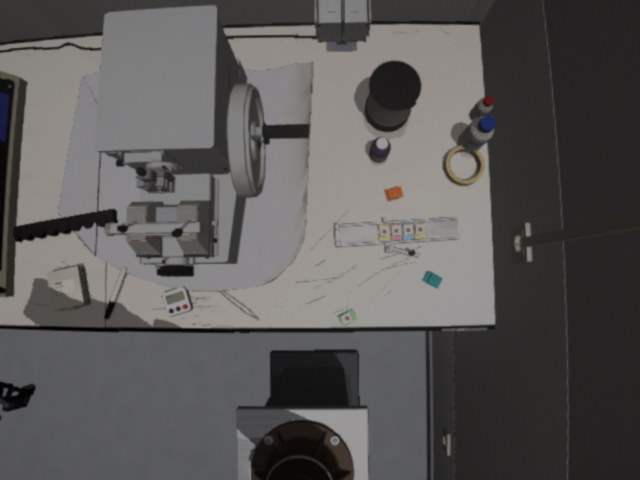

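View pics/scene0.png

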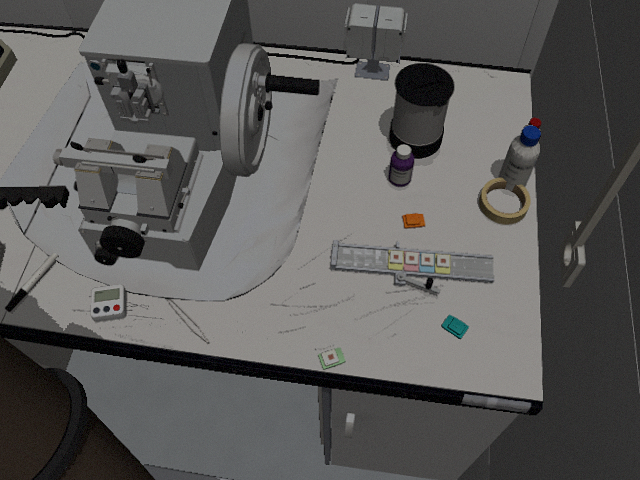

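The top view shows the rack from (335,233) at the stop end to (458,228) at the open end. The cassettes are at x of about 384–420 and the keeper post is near (412,253). In the scene view the rack runs from (333,253) to (493,270), with the post at (430,284). I'll zoom in next.

```bash
cat > h.py <<'E'
import cv2,numpy as np
from station import arm
def ray(n,uv,c=None):
    c=c or arm.get_calibration(n)
    R=cv2.Rodrigues(np.array(c["rvec"],float))[0]; t=np.array(c["tvec"],float).reshape(3)
    q=cv2.undistortPoints(np.array(uv,float).reshape(-1,1,2),np.array(c["intrinsics"]),np.array(c["distortion"])).reshape(-1,2)
    return -R.T@t, np.c_[q,np.ones(len(q))]@R
def plane(n,uv,z,c=None):
    o,d=ray(n,uv,c); return o+d*((z-o[2])/d[:,2])[:,None]
def proj(n,P,c=None):
    c=c or arm.get_calibration(n)
    return cv2.projectPoints(np.array(P,float).reshape(-1,1,3),np.array(c["rvec"],float),np.array(c["tvec"],float),np.array(c["intrinsics"]),np.array(c["distortion"]))[0].reshape(-1,2)
E
python3 - <<'E'
from h import *
a=cv2.imread("pics/top0.png")[205:275,325:465]; b=cv2.imread("pics/scene0.png")[230:305,325:500]
f=lambda i,k:cv2.convertScaleAbs(cv2.resize(i,None,fx=k,fy=k,interpolation=cv2.INTER_CUBIC),alpha=1.0)
A=f(a,4);B=f(b,4)
W=700; A=cv2.copyMakeBorder(A,0,0,0,W-A.shape[1],0)
cv2.imwrite("pics/z0.png",np.vstack([A,B]))
E
```

```text
(no output)
```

View pics/z0.png

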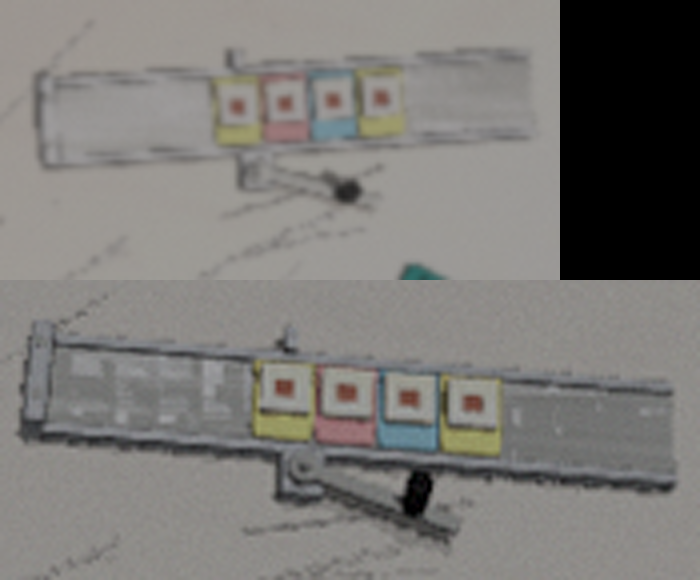

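The zoom shows the four cassettes touching or nearly so. In the top crop they span u=214–403 at 4x; the rear edge of the last yellow tray is at u≈403, the post top is at (347,188), and the hinge is at about (255,172).

Run:
```python
from h import *
T=lambda p:(np.array(p,float)+.5)/4-.5+[325,205]
S=lambda p:(np.array(p,float)-[0,280]+.5)/4-.5+[325,230]
np.set_printoptions(precision=4,suppress=True)
print("top rack corners z13 (open far, open near, )",plane("top",T([(532,51),(536,136)]),.013))
print("top stop outer corners z24",plane("top",T([(38,72),(44,165)]),.024))
print("scene open far/near z13",plane("scene",S([(672,381),(674,484)]),.013))
print("scene stop outer far/near z24",plane("scene",S([(34,322),(24,425)]),.024))
print("rear tray edge top z14",plane("top",T([(403,70),(404,135)]),.014)," scene",plane("scene",S([(501,378),(501,452)]),.014))
print("front tray top",plane("top",T([(213,78),(216,145)]),.014)," scene",plane("scene",S([(255,362),(254,437)]),.014))
print("hinge",plane("scene",S([(303,466)]),.0205),plane("top",T([(255,170)]),.0205))
print("post top",plane("scene",S([(422,474)]),.0465),plane("top",T([(345,188)]),.0465))
for p in [(0.264,0.566,0)]: print(arm.get_calibration("wrist")["tvec"])
```

```text
top rack corners z13 (open far, open near, ) [[ 0.6067 -0.3833  0.013 ]
 [ 0.5549 -0.3838  0.013 ]]
top stop outer corners z24 [[ 0.596  -0.0829  0.024 ]
 [ 0.5402 -0.0858  0.024 ]]
scene open far/near z13 [[ 0.6082 -0.3834  0.013 ]
 [ 0.5538 -0.3847  0.013 ]]
scene stop outer far/near z24 [[ 0.5907 -0.0854  0.024 ]
 [ 0.5358 -0.0885  0.024 ]]
rear tray edge top z14 [[ 0.5958 -0.3037  0.014 ]
 [ 0.5564 -0.3031  0.014 ]]  scene [[ 0.5977 -0.3038  0.014 ]
 [ 0.5586 -0.3054  0.014 ]]
front tray top [[ 0.5923 -0.1885  0.014 ]
 [ 0.5517 -0.1895  0.014 ]]  scene [[ 0.5899 -0.1896  0.014 ]
 [ 0.5502 -0.1929  0.014 ]]
hinge [[ 0.5349 -0.216   0.0205]] [[ 0.5359 -0.2118  0.0205]]
post top [[ 0.5243 -0.2668  0.0465]] [[ 0.5231 -0.261   0.0465]]
[-0.6236 -0.0409  0.3815]
```

Rack frame: centre about (0.5735, -0.2345), yaw about +2.9°. The rear of the row is at rack y≈-70 mm, so it needs about 98 mm of travel. I'll turn the tool so tool x is along rack +y, shut the gripper, and travel in front of the microtome.

>>> apply_moves([
  [[0,0,0],10],
  [[0,0,0],10],
  [[0,0,0],10],
  [[0,0,0],10],
  [[0,0,0],10],
], claw=0, force=40)

```text
clock: 0.72
tcp_pos: [0.2643, 0.566, 0.2107]
orientation: [1.92, 2.486, -0.001]
ft_force: [0.6, -0.3, -0.8]
finger_gap: 0.0002
gripper_force: 0.0
```

>>> apply_moves([
  [[0,0,0],10],
  [[0,0,0],2.1],
  [[-0.04,0.02,0],0],
  [[-0.05,0.02,0],0],
  [[-0.05,0.02,0],0],
])

```text
clock: 1.35
tcp_pos: [0.3319, 0.4279, 0.211]
orientation: [2.161, 2.28, -0.0]
ft_force: [1.9, 0.5, 0.9]
finger_gap: -0.0003
gripper_force: 0.0
```

>>> apply_moves([
  [[-0.05,0,0],0],
  [[-0.05,0,0],0],
  [[-0.05,0,0],0],
  [[-0.05,0,0],0],
  [[-0.05,0,0],0],
])

```text
clock: 1.98
tcp_pos: [0.3438, 0.1781, 0.2113]
orientation: [2.161, 2.28, 0.001]
ft_force: [1.4, 0.7, 0.6]
finger_gap: 0.0001
gripper_force: 0.0
```

>>> apply_moves([
  [[-0.05,0,0],0],
  [[-0.05,0,0],0],
  [[-0.05,0,0],0],
  [[-0.05,0,0],0],
  [[-0.05,0,0],0],
])

```text
clock: 2.6
tcp_pos: [0.3562, -0.0715, 0.2114]
orientation: [2.161, 2.28, 0.002]
ft_force: [1.7, 0.1, -0.7]
finger_gap: 0.0
gripper_force: 0.0
```

>>> apply_moves([
  [[-0.05,0.03,0],0],
  [[-0.05,0.04,0],0],
  [[-0.05,0.04,0],0],
  [[-0.05,0.03,0],0],
  [[0,0,0],0],
])

```text
clock: 3.22
tcp_pos: [0.5045, -0.2652, 0.2103]
orientation: [2.167, 2.273, -0.006]
ft_force: [-0.3, -0.6, 0.2]
finger_gap: -0.0002
gripper_force: 0.0
```

Run:
```python
from h import *
s=arm.state();c=arm.get_calibration("wrist")
p,d=arm.snapshot("wrist");cv2.imwrite("pics/w1.png",p)
print(s["tcp_pos"],s["orientation"],s["ft_force"])
C=np.array([.5735,-.2345]);print("rack", (np.array(s["tcp_pos"])[:2]-C)@np.array([[.9987,-.0507],[.0507,.9987]]))
np.savez("w1.npz",**{k:np.array(v) for k,v in c.items()})
```

```text
[ 0.50445702 -0.26522055  0.21034049] [ 2.16657456  2.27324739 -0.00640631] [-0.33008561 -0.6406118   0.18131325]
rack [-0.07051076 -0.02718014]
```

View pics/w1.png

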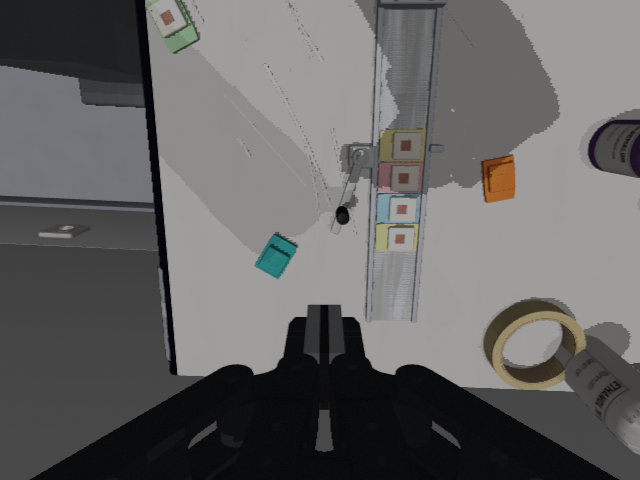

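In the wrist view the rack's open end is at (366–416, 320) and the last tray's rear edge is at v≈251. The post is at (342,215) and the hinge at (361,156).

Run:
```python
from h import *
np.set_printoptions(precision=4,suppress=True)
c=dict(np.load("w1.npz"))
R=lambda P:np.c_[(P[:,:2]-[.5735,-.2345])@np.array([[.9987,-.0507],[.0507,.9987]]),P[:,2]]*1000
for n,uv,z in [("open end",[(366,320),(416,320)],.013),("rear tray",[(377,250),(417,250.5)],.014),("front tray",[(380,129),(425,129)],.014),("outer walls v=100",[(376.5,100),(437,100)],.013),("hinge",[(361,156)],.0205),("post top",[(341.5,212)],.0465)]:
    P=plane("wrist",uv,z,c); print(n,P[:,:2].tolist(),R(P)[:,:2])
```

```text
open end [[0.5537261069898676, -0.3835450631320185], [0.6062368161159402, -0.380967720063455]] [[ -27.3048 -147.8488]
 [  25.2683 -147.9371]]
rear tray [[0.5580284931498132, -0.30499316965613454], [0.5974173957828086, -0.30361019105280407]] [[-19.0254 -69.6171]
 [ 20.3824 -70.233 ]]
front tray [[0.5503131822160586, -0.19125413754203638], [0.5903174956940326, -0.18936283989827096]] [[-20.9641  44.3652]
 [ 19.0841  44.2258]]
outer walls v=100 [[0.5451328989343558, -0.16728547754829307], [0.5978537859812214, -0.16480501423649102]] [[-24.9224  68.5654]
 [ 27.8557  68.3696]]
hinge [[0.5346255240669818, -0.21492562678369323]] [[-37.8315  21.5199]]
post top [[0.5189594508972446, -0.26078779348104153]] [[-55.8024 -23.4884]]
```

>>> apply_moves([
  [[-0.044,0.035,0.02],0],
  [[-0.044,0.035,0.04],0],
  [[0,0,0.05],0],
  [[0,0,0.04],0],
  [[0,0,0],0],
])

```text
clock: 3.9
tcp_pos: [0.5733, -0.3374, 0.0625]
orientation: [-2.158, -2.275, 0.001]
ft_force: [-0.1, 1.3, 0.9]
finger_gap: 0.0002
gripper_force: 0.0
```

Run:
```python
from h import *
c=arm.get_calibration("wrist");s=arm.state()
p,d=arm.snapshot("wrist");cv2.imwrite("pics/w2.png",p)
P=np.array(s["tcp_pos"]);print(P,s["orientation"],(P[:2]-[.5735,-.2345])@np.array([[.9987,-.0507],[.0507,.9987]]))
print(proj("wrist",[P,[P[0],P[1],.011]],c))
np.savez("w2.npz",**{k:np.array(v) for k,v in c.items()})
```

```text
[ 0.57334418 -0.33743427  0.06245793] [-2.15772941e+00 -2.27480365e+00  7.18315885e-04] [-0.00537438 -0.10279256]
[[323.99577074 301.13810635]
 [324.47300022 262.70990983]]
```

View pics/w2.png

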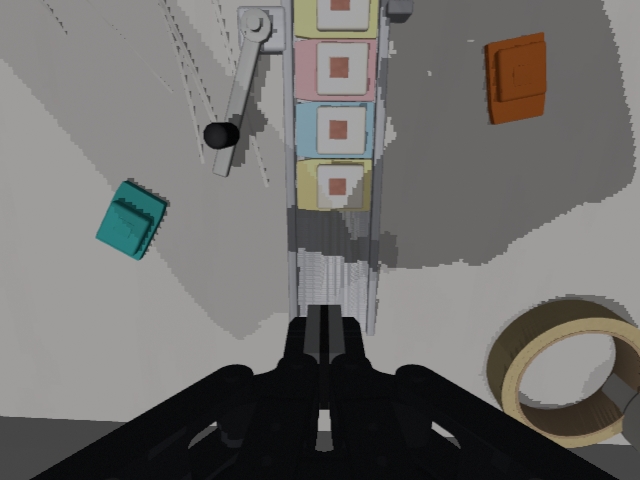

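>>> apply_moves([
  [[-0.005,0.006,0.015],0],
  [[0,0,0.02],0],
  [[0,0,0.01],0],
  [[0,0,0.006],0],
  [[0,0,0],0],
])

```text
clock: 4.58
tcp_pos: [0.581, -0.3454, 0.0136]
orientation: [-2.165, -2.276, 0.0]
ft_force: [0.4, -1.1, -0.0]
finger_gap: 0.0001
gripper_force: 0.0
```

>>> apply_moves([
  [[0,-0.001,0.002],0],
  [[0.008,0,0],0],
  [[0.008,0,0],0],
  [[0.006,0,0],0],
  [[0.006,0,0],0],
])

```text
clock: 5.2
tcp_pos: [0.579, -0.3168, 0.0121]
orientation: [2.165, 2.277, 0.0]
ft_force: [0.6, 0.3, -0.3]
finger_gap: -0.0
gripper_force: 0.0
```

>>> apply_moves([
  [[0.006,0,0],0],
  [[0.006,0,0],0],
  [[0.006,0,0],0],
  [[0.006,0,0],0],
  [[0.006,0,0],0],
])

```text
clock: 5.82
tcp_pos: [0.5773, -0.2871, 0.012]
orientation: [-2.165, -2.276, -0.0]
ft_force: [0.8, 0.2, 0.3]
finger_gap: -0.0001
gripper_force: 0.0
```

Run:
```python
from h import *
s=arm.state()
p,d=arm.snapshot("wrist");cv2.imwrite("pics/w3.png",p)
P=np.array(s["tcp_pos"]);print(P,s["ft_force"],(P[:2]-[.5735,-.2345])@np.array([[.9987,-.0507],[.0507,.9987]]))
```

```text
[ 0.57732971 -0.28713167  0.01196634] [0.76712486 0.17036724 0.26094337] [ 0.00115631 -0.05275741]
```

View pics/w3.png

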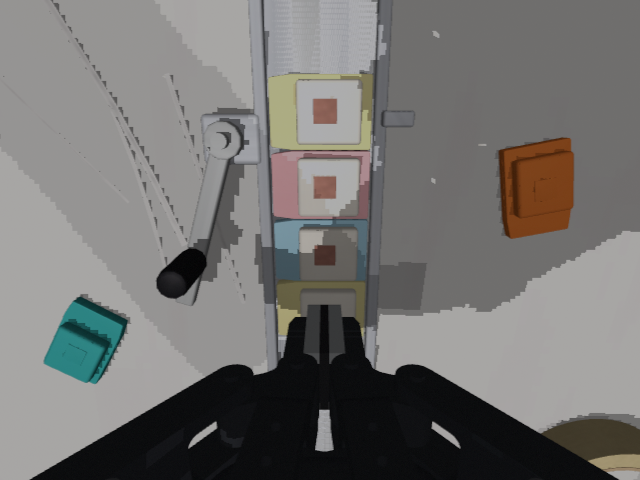

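The train is moving. The front edge of cassette 1 is now at v≈73, the finger is centred in the channel, and the post is clear to the left at (180,275). I'll keep pushing.

>>> apply_moves([
  [[0.006,0,0],0],
  [[0.006,0,0],0],
  [[0.006,0,0],0],
  [[0.006,0,0],0],
  [[0.006,0,0],0],
])

```text
clock: 6.5
tcp_pos: [0.5758, -0.2572, 0.012]
orientation: [2.165, 2.276, 0.0]
ft_force: [0.6, -0.3, 0.1]
finger_gap: 0.0003
gripper_force: 0.0
```

>>> apply_moves([
  [[0.006,0,0],0],
  [[0.005,0,0],0],
  [[0.005,0,0],0],
  [[0.004,0,0],0],
  [[0.004,0,0],0],
])

```text
clock: 7.12
tcp_pos: [0.5746, -0.2334, 0.012]
orientation: [2.165, 2.276, 0.0]
ft_force: [-0.3, -0.6, 0.1]
finger_gap: -0.0002
gripper_force: 0.0
```

>>> apply_moves([
  [[0.003,0,0],0],
  [[0.002,0,0],0],
  [[0.002,0,0],0],
  [[0.002,0,0],0],
  [[0.002,0,0],0],
])

```text
clock: 7.75
tcp_pos: [0.5741, -0.2226, 0.012]
orientation: [2.165, 2.276, 0.0]
ft_force: [0.1, 0.5, -0.3]
finger_gap: 0.0001
gripper_force: 0.0
```

Run:
```python
from h import *
s=arm.state()
P=np.array(s["tcp_pos"]);print(P,s["ft_force"],(P[:2]-[.5735,-.2345])@np.array([[.9987,-.0507],[.0507,.9987]]))
p,d=arm.snapshot("scene");cv2.imwrite("pics/s4.png",cv2.resize(p[220:310,310:510],None,fx=4,fy=4,interpolation=cv2.INTER_CUBIC))
```

```text
[ 0.57409966 -0.22258862  0.01199884] [ 0.11060439  0.50801095 -0.30252718] [0.00120278 0.0118655 ]
```

View pics/s4.png

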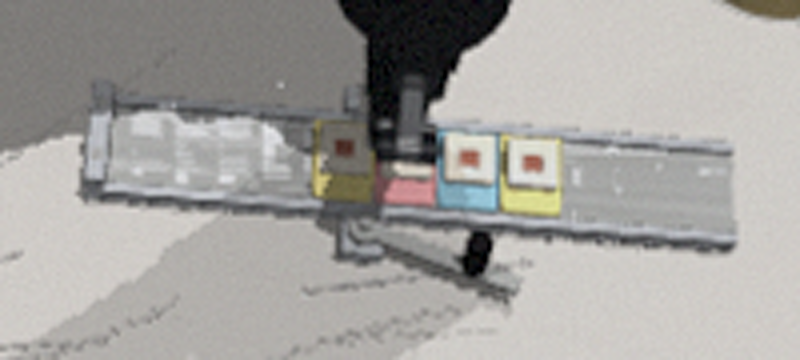

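The cassettes have not moved. The finger is above the pink cassette even though TCP z reads 12 mm, so I'm stopping to check actual heights with depth.

Run:
```python
from h import *
np.set_printoptions(precision=4,suppress=True)
def pts(n,uv,d,c):
    o,r=ray(n,uv,c); z=np.array([d[int(round(v)),int(round(u))] for u,v in uv]); return o+r*z[:,None]
for n in("scene","wrist"):
    s=arm.state();c=arm.get_calibration(n);p,d=arm.snapshot(n); np.save(n+"5.npy",d);cv2.imwrite(f"pics/{n}5.png",p)
    P=np.array(s["tcp_pos"]);print(n,"tcp",P,"proj tcp",proj(n,[P],c))
    if n=="scene":
        for uv in [(412.5,256),(412.5,250),(412.5,244),(406,256),(443,261),(426,259),(395,258),(428,280),(470,300),(480,265)]: print(uv,p[int(uv[1]),int(uv[0])],pts(n,[uv],d,c)[0])
    else:
        for uv in [(324,308),(324,315),(324,330),(324,290),(324,270),(300,340),(350,340)]: print(uv,p[int(uv[1]),int(uv[0])],pts(n,[uv],d,c)[0])
```

```text
scene tcp [ 0.5741 -0.2222  0.0119] proj tcp [[405.0401 260.178 ]]
(412.5, 256) [120 117 117] [ 0.5179 -0.2271  0.1258]
(412.5, 250) [96 94 90] [ 0.5286 -0.2262  0.127 ]
(412.5, 244) [94 93 92] [ 0.5326 -0.2245  0.1394]
(406, 256) [68 63 66] [ 0.5168 -0.2165  0.1251]
(443, 261) [ 86 104 160] [ 0.5775 -0.291   0.0204]
(426, 259) [ 83 100 161] [ 0.5774 -0.2597  0.0201]
(395, 258) [61 67 88] [ 0.5726 -0.2031  0.0179]
(428, 280) [26 16 23] [ 0.5212 -0.2636  0.0443]
(470, 300) [202 205 210] [ 0.515  -0.346   0.0007]
(480, 265) [166 167 167] [ 0.5864 -0.3614  0.0073]
wrist tcp [ 0.5741 -0.2223  0.012 ] proj tcp [[324.0083 301.1865]]
(324, 308) [10  9 10] [ 0.5736 -0.2113  0.0401]
(324, 315) [8 6 8] [ 0.5736 -0.2117  0.0451]
(324, 330) [7 7 7] [ 0.5737 -0.2121  0.0552]
(324, 290) [88 92 95] [ 0.5737 -0.2126  0.0206]
(324, 270) [41 46 69] [ 0.5732 -0.203   0.0212]
(300, 340) [13 10 11] [ 0.5654 -0.2163  0.0557]
(350, 340) [13 11 11] [ 0.583  -0.2153  0.0559]
```

View pics/wrist5.png

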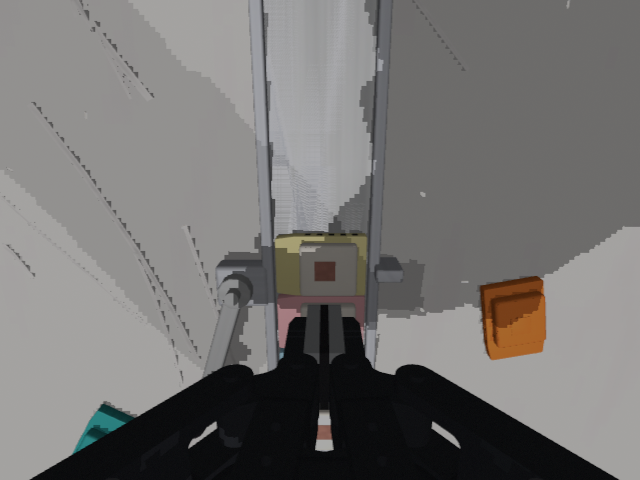

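Run:
```python
from h import *
np.set_printoptions(precision=4,suppress=True)
d=np.load("wrist5.npy");p=cv2.imread("pics/wrist5.png");c=arm.get_calibration("wrist");s=arm.state();P=np.array(s["tcp_pos"])
o,r=ray("wrist",[(324,300)],c);print("cam-tcp",o-P, s["qpos"], s["finger_gap"])
for u in (296,310,316,324,332,345):
    for v in (296,302,304,306,308,312,320):
        o,r=ray("wrist",[(u,v)],c); print(u,v,p[v,u],(o+r*d[v,u]-P)[0]*1000)
o,r=ray("scene",[(320,240)]);print("scene cam",o)
```

```text
cam-tcp [-0.0038  0.0806  0.163 ] [-0.1849  0.7496  0.7283  1.8277 -0.6648  0.8261  0.932 ] 3.009232043836213e-05
296 296 [67 65 90] [-12.9871   3.2608   2.6472]
296 302 [ 75  73 100] [-12.9057   0.2266   2.6546]
296 304 [75 72 99] [-12.9608  -1.5344   1.1938]
296 306 [74 72 98] [-12.8636  -1.9304   2.4337]
296 308 [ 77  75 102] [-12.9093  -3.639    1.1266]
296 312 [102  99 134] [-12.8191  -5.3938   1.7473]
296 320 [11  9  9] [-11.1918   5.823   29.3274]
310 296 [66 65 85] [-6.5836  3.608   2.7022]
310 302 [71 69 89] [-6.4721  0.4405  2.4366]
310 304 [62 64 66] [-6.3887  0.8147  5.197 ]
310 306 [55 54 53] [-6.0198 10.4699 26.0348]
310 308 [55 55 54] [-5.965  10.3014 27.4024]
310 312 [55 54 53] [-5.8594  9.923  29.9783]
310 320 [55 54 53] [-5.633  10.1735 36.6467]
316 296 [67 66 86] [-3.8407  3.8515  2.9237]
316 302 [71 69 89] [-3.7097  0.5187  2.3155]
316 304 [62 64 66] [-3.669   0.9824  5.2593]
316 306 [55 54 53] [-3.6548 10.5927 26.043 ]
316 308 [55 54 53] [-3.6188 10.2441 27.0641]
316 312 [55 54 53] [-3.5512 10.339  30.5445]
316 320 [55 54 54] [-3.4252 10.6243 37.2579]
324 296 [65
[... 242 characters left out ...]
10.0493 29.706 ]
324 320 [8 9 8] [-0.4989 10.8908 37.4729]
332 296 [66 65 86] [3.4775 4.0658 2.6055]
332 302 [69 69 88] [3.646  1.0524 2.6468]
332 304 [62 64 66] [3.606  1.0709 4.7117]
332 306 [55 54 53] [ 2.5983 11.4719 27.1502]
332 308 [55 55 54] [ 2.6396 10.6843 27.3085]
332 312 [55 54 53] [ 2.5942 10.4992 30.2653]
332 320 [55 54 54] [ 2.4493 10.802  37.0472]
345 296 [66 64 84] [9.4268 4.3409 2.5577]
345 302 [69 68 88] [9.6505 1.185  2.3087]
345 304 [69 72 75] [9.452  1.7456 5.4681]
345 306 [74 77 80] [9.4187 1.3417 6.6515]
345 308 [88 92 95] [9.3471 1.1751 8.2753]
345 312 [92 96 99] [ 9.3833 -0.2225  9.4003]
345 320 [13 12 10] [ 7.8588  7.0373 29.7912]
scene cam [-0.0058 -0.1637  1.0147]
```

The depth shows the finger's tip edge 26 mm above the reported TCP, so the fingers passed over the row without touching anything. I'll lift, go back behind the row, and descend lower, watching the force.

>>> apply_moves([
  [[0,0,-0.02],0],
  [[0,0,-0.02],0],
  [[-0.04,0,0],0],
  [[-0.05,0,0],0],
  [[-0.045,0,0],0],
])

```text
clock: 8.52
tcp_pos: [0.5814, -0.3595, 0.0541]
orientation: [2.163, 2.275, 0.0]
ft_force: [0.5, -0.8, -0.5]
finger_gap: 0.0002
gripper_force: 0.0
```

>>> apply_moves([
  [[0,0,0.02],0],
  [[0,0,0.02],0],
  [[0,0,0.005],0],
  [[0,0,0],0],
  [[0,0,0],0],
])

```text
clock: 9.15
tcp_pos: [0.5814, -0.3571, 0.0076]
orientation: [2.164, 2.277, 0.0]
ft_force: [0.2, 0.6, 0.3]
finger_gap: -0.0002
gripper_force: 0.0
```

Run:
```python
from h import *
np.set_printoptions(precision=4,suppress=True)
s=arm.state();c=arm.get_calibration("wrist");p,d=arm.snapshot("wrist");cv2.imwrite("pics/w6.png",p);P=np.array(s["tcp_pos"])
print(P,s["ft_force"],(P[:2]-[.5735,-.2345])@np.array([[.9987,-.0507],[.0507,.9987]]))
U,V=np.meshgrid(np.arange(0,640,4),np.arange(280,480,2));uv=np.c_[U.ravel(),V.ravel()]
o,r=ray("wrist",uv,c);Q=(o+r*d[uv[:,1],uv[:,0]][:,None]-P)*1000
k=(p[uv[:,1],uv[:,0]].max(1)<70)&(d[uv[:,1],uv[:,0]]>0)&(Q[:,2]>20)
for a,b in [(0,12),(12,20),(20,30),(30,40),(40,50),(50,60),(60,80)]:
    m=k&(abs(Q[:,0])>=a)&(abs(Q[:,0])<b)
    if m.any(): print(a,b,m.sum(),"min z",Q[m][:,2].min(),"y",Q[m][Q[m][:,2].argmin()])
```

```text
[ 0.5814 -0.3571  0.0076] [0.2469 0.6113 0.2502] [ 0.0017 -0.1229]
0 12 1883 min z 25.36208713702108 y [ 1.102  10.4625 25.3621]
12 20 739 min z 30.668901744801815 y [-12.6611   6.4717  30.6689]
20 30 912 min z 63.503623751067956 y [20.5353  7.1273 63.5036]
30 40 1339 min z 67.0691805651108 y [-30.9668   9.9835  67.0692]
40 50 771 min z 79.38862549763543 y [-40.3903   9.7427  79.3886]
50 60 266 min z 92.18616292852315 y [-51.3777   8.5385  92.1862]
```

>>> apply_moves([
  [[0,0,0.002],0],
  [[0,0,0.002],0],
  [[0,0,0.002],0],
  [[0,0,0],0],
  [[0,0,0],0],
])

```text
clock: 9.82
tcp_pos: [0.5808, -0.3575, 0.0009]
orientation: [-2.165, -2.276, 0.0]
ft_force: [0.2, 0.5, 0.3]
finger_gap: -0.0003
gripper_force: 0.0
```

>>> apply_moves([
  [[0,0,0.002],0],
  [[0,0,0.001],0],
  [[0,0,0.001],0],
  [[0,0,0],0],
  [[0,0,0],0],
])

```text
clock: 10.45
tcp_pos: [0.5809, -0.3575, -0.003]
orientation: [2.165, 2.276, 0.0]
ft_force: [-1.3, 0.1, 0.5]
finger_gap: 0.0004
gripper_force: 0.0
```

>>> apply_moves([
  [[0,0,0.001],0],
  [[0,0,0.001],0],
  [[0,0,0.001],0],
  [[0,0,0],0],
  [[0,0,0],0],
])

```text
clock: 11.08
tcp_pos: [0.5808, -0.3575, -0.006]
orientation: [2.165, 2.276, 0.0]
ft_force: [-0.5, 0.4, -1.0]
finger_gap: -0.0001
gripper_force: 0.0
```

>>> apply_moves([
  [[0,0,0.001],0],
  [[0,0,0.001],0],
  [[0,0,0.001],0],
  [[0,0,0.001],0],
  [[0,0,0],0],
])

```text
clock: 11.7
tcp_pos: [0.5808, -0.3574, -0.0102]
orientation: [-2.165, -2.276, -0.0]
ft_force: [-0.4, 0.0, -0.1]
finger_gap: 0.0003
gripper_force: 0.0
```

>>> apply_moves([
  [[0,0,0.001],0],
  [[0,0,0.001],0],
  [[0,0,0.001],0],
  [[0,0,0.001],0],
  [[0,0,0],0],
])

```text
clock: 12.32
tcp_pos: [0.5809, -0.3575, -0.0119]
orientation: [2.165, 2.276, 0.002]
ft_force: [-5.7, 5.5, 20.7]
finger_gap: -0.0003
gripper_force: 10.3
```

Run:
```python
from h import *
s=arm.state();p,d=arm.snapshot("wrist");cv2.imwrite("pics/w7.png",p[180:400,200:440].repeat(2,0).repeat(2,1));P=np.array(s["tcp_pos"])
print(P,s["ft_force"])
```

```text
[ 0.58091865 -0.35754122 -0.0119464 ] [-5.71095526  5.52064699 20.6576335 ]
```

View pics/w7.png

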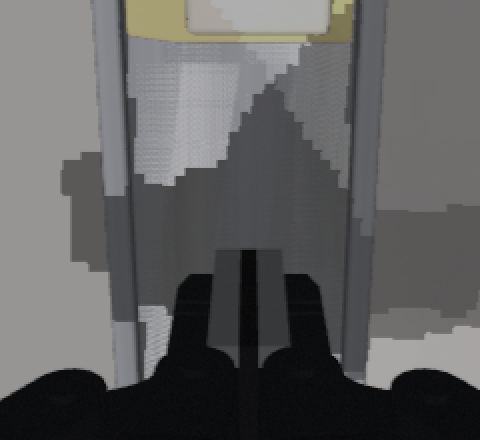

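The finger touched the channel floor at TCP z≈-0.012 with 20 N. It sits in the channel slightly right of centre. I'll raise 5 mm, centre it, and advance.

>>> apply_moves([
  [[0,0,-0.003],0],
  [[0,-0.001,-0.002],0],
  [[0.008,0,0],0],
  [[0.008,0,0],0],
  [[0,0,0],0],
])

```text
clock: 13.0
tcp_pos: [0.5793, -0.3399, -0.0094]
orientation: [-2.163, -2.277, -0.001]
ft_force: [-0.5, -0.3, -0.1]
finger_gap: 0.0001
gripper_force: 0.0
```

>>> apply_moves([
  [[0.006,0,0],0],
  [[0.006,0,0],0],
  [[0.006,0,0],0],
  [[0.006,0,0],0],
  [[0.006,0,0],0],
])

```text
clock: 13.62
tcp_pos: [0.5775, -0.3112, -0.009]
orientation: [2.165, 2.276, -0.0]
ft_force: [0.1, 0.2, 0.4]
finger_gap: -0.0006
gripper_force: 0.1
```

>>> apply_moves([
  [[0.006,0,0],0],
  [[0.006,0,0],0],
  [[0.006,0,0],0],
  [[0.006,0,0],0],
  [[0.006,0,0],0],
])

```text
clock: 14.25
tcp_pos: [0.576, -0.2812, -0.009]
orientation: [2.165, 2.276, 0.0]
ft_force: [-0.2, -0.2, 0.5]
finger_gap: 0.0
gripper_force: 0.1
```

Run:
```python
from h import *
s=arm.state();p,d=arm.snapshot("wrist");cv2.imwrite("pics/w8.png",p);P=np.array(s["tcp_pos"])
print(P,s["ft_force"],(P[:2]-[.5735,-.2345])@np.array([[.9987,-.0507],[.0507,.9987]]))
```

```text
[ 0.5760313  -0.28121961 -0.00901133] [-0.18055857 -0.15199037  0.49745716] [ 0.00015933 -0.04678721]
```

View pics/w8.png

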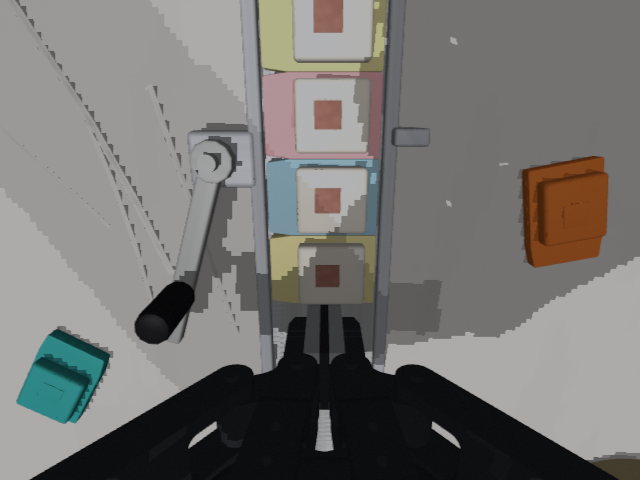

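The finger now bears on cassette 4 and the train is advancing closed up, with the post clear at left (165,310). I have used all 10 picture views, so from here on I measure numerically.

>>> apply_moves([
  [[0.006,0,0],0],
  [[0.006,0,0],0],
  [[0.006,0,0],0],
  [[0.006,0,0],0],
  [[0.006,0,0],0],
])

```text
clock: 14.92
tcp_pos: [0.5745, -0.2512, -0.009]
orientation: [2.165, 2.276, 0.0]
ft_force: [0.7, 0.1, -0.1]
finger_gap: -0.0002
gripper_force: 0.1
```

>>> apply_moves([
  [[0.006,0,0],0],
  [[0.005,0,0],0],
  [[0.005,0,0],0],
  [[0.004,0,0],0],
  [[0.003,0,0],0],
])

```text
clock: 15.55
tcp_pos: [0.5734, -0.2285, -0.009]
orientation: [2.165, 2.276, 0.0]
ft_force: [0.2, 0.3, -0.5]
finger_gap: 0.0
gripper_force: 0.1
```

>>> apply_moves([
  [[0.002,0,0],0],
  [[0.002,0,0],0],
  [[0.001,0,0],0],
  [[0.001,0,0],0],
  [[0.001,0,0],0],
])

```text
clock: 16.18
tcp_pos: [0.5731, -0.2217, -0.009]
orientation: [2.165, 2.276, 0.0]
ft_force: [-0.3, -0.1, 0.0]
finger_gap: 0.0
gripper_force: 0.1
```

>>> apply_moves([
  [[0.001,0,0],0],
  [[0.001,0,0],0],
  [[0.0005,0,0],0],
  [[0,0,0],0],
  [[0,0,0],0],
])

```text
clock: 16.8
tcp_pos: [0.5729, -0.2194, -0.009]
orientation: [2.165, 2.276, -0.0]
ft_force: [0.2, -2.1, -0.1]
finger_gap: 0.0001
gripper_force: 0.7
```

>>> apply_moves([
  [[0.0005,0,0],0],
  [[0.0005,0,0],0],
  [[0.0005,0,0],0],
  [[0,0,0],0],
  [[0,0,0],0],
])

```text
clock: 17.42
tcp_pos: [0.573, -0.2186, -0.0087]
orientation: [2.165, 2.275, -0.001]
ft_force: [0.6, -4.8, 1.7]
finger_gap: 0.0002
gripper_force: 2.4
```

Resistance has risen to about 5 N at rack y≈16 mm, plus 11 mm of pad, which matches the expected 28 mm rear. The row is home. I'll back off, lift, and check numerically.

>>> apply_moves([
  [[-0.002,0,0],0],
  [[-0.013,0,0],0],
  [[-0.02,0,0],0],
  [[-0.03,0,-0.04],0],
  [[-0.03,0,-0.06],0],
])

```text
clock: 18.05
tcp_pos: [0.5761, -0.3122, 0.0867]
orientation: [-2.164, -2.273, 0.003]
ft_force: [1.9, -0.7, -0.5]
finger_gap: 0.0001
gripper_force: 0.0
```

>>> apply_moves([
  [[0,-0.03,-0.03],0],
  [[0,-0.03,0],0],
  [[0,-0.03,0],0],
  [[0,0,0],0],
  [[0,0,0],0],
])

```text
clock: 18.68
tcp_pos: [0.4881, -0.3157, 0.117]
orientation: [2.165, 2.276, 0.001]
ft_force: [0.1, 0.3, 0.7]
finger_gap: -0.0001
gripper_force: 0.0
```

```bash
cat > m.py <<'E'
from h import *
np.set_printoptions(precision=1,suppress=True)
A=np.array([[.9987,-.0507],[.0507,.9987]])
R=lambda P:(np.atleast_2d(P)[:,:2]-[.5735,-.2345])@A*1000
def meas(n):
    s=arm.state();c=arm.get_calibration(n);p,d=arm.snapshot(n);P=np.array(s["tcp_pos"])
    print(n,"tcp",P*1000,"rack",R(P),"f",np.array(s["ft_force"]))
    V,U=np.mgrid[0:480,0:640];uv=np.c_[U.ravel(),V.ravel()].astype(float)
    o,r=ray(n,uv,c);Q=o+r*d.reshape(-1,1);h=cv2.cvtColor(p,cv2.COLOR_BGR2HSV).reshape(-1,3)
    q=R(Q);ok=(d.ravel()>0)
    rk=ok&(abs(q[:,0])<21)&(abs(q[:,1])<140)&(Q[:,2]<.025)
    for nm,lo,hi in [("yellow",22,38),("pink",165,180),("blue",92,112)]:
        m=rk&(h[:,0]>=lo)&(h[:,0]<=hi)&(h[:,1]>45)&(h[:,2]>50)
        im=m.reshape(480,640).astype(np.uint8);k,l,st,ce=cv2.connectedComponentsWithStats(im)
        for i in range(1,k):
            if st[i,4]>30:
                g=l.ravel()==i; pl=R(plane(n,uv[g],.014,c)); print(nm,st[i,4],"x",np.percentile(pl[:,0],[1,99]),"y",np.percentile(pl[:,1],[1,99]))
    b=ok&(h[:,2]<45)&(Q[:,2]>.036)&(Q[:,2]<.056)&(abs(q[:,0])<100)&(abs(q[:,1])<100)
    if b.any(): print("post",b.sum(),np.median(q[b],0),np.median(Q[b,2])*1000, "top", np.median(q[b&(Q[:,2]>.0445)],0))
    st=ok&(Q[:,2]>.020)&(Q[:,2]<.028)&(abs(q[:,0])<20)&(q[:,1]>120)&(q[:,1]<165)
    if st.any(): print("stop y range",np.percentile(q[st,1],[1,99]))
    return p,d,Q,q,h
E
python3 - <<'E'
from m import *
meas("wrist");meas("scene");meas("top")
E
```

```text
wrist tcp [ 488.1 -315.7  117. ] rack [[-89.4 -76.8]] f [0.1 0.3 0.7]
yellow 1517 x [-21.6  19.5] y [25.6 53.4]
blue 969 x [-21.5  19.6] y [54.  71.6]
post 332 [-55.6 -28.4] 46.43795451701529 top [-55.1 -28.7]
scene tcp [ 488.4 -315.5  116.9] rack [[-89.1 -76.5]] f [-0.1 -0.2  0.5]
yellow 131 x [-21.2  19.1] y [111.1 138.6]
yellow 141 x [-20.9  18.4] y [25.2 53.2]
pink 88 x [-21.    9.1] y [ 82.5 109.4]
blue 92 x [-20.9   2.8] y [56.  81.3]
post 39 [-56.5 -29.2] 44.83766210052609 top [-54.7 -29.4]
stop y range [120.6 148.1]
top tcp [ 488.5 -315.3  116.8] rack [[-89.  -76.4]] f [ 0.4 -0.   0.7]
yellow 62 x [-20.1  -7.4] y [27.6 54.6]
yellow 55 x [-20.1  -8. ] y [114.7 139.1]
blue 37 x [-18.6 -10.4] y [59.2 81. ]
post 15 [-54.7 -25.8] 44.618629614607386 top [-54.7 -26.8]
stop y range [120.4 151.2]
```

The row measures 25–139 mm in the rack frame, about 113 mm for four 28 mm trays, so it is home with no gaps. The post is at rack (-55, -29). I'll go down on its robot side.

>>> apply_moves([
  [[0.025,-0.005,0.02],0],
  [[0.025,0,0.03],0],
  [[0,0,0.03],0],
  [[0,0,0.02],0],
  [[0,0,0.008],0],
])

```text
clock: 19.45
tcp_pos: [0.48, -0.2656, 0.0079]
orientation: [-2.165, -2.276, 0.001]
ft_force: [0.2, 0.7, -0.0]
finger_gap: 0.0002
gripper_force: 0.0
```

>>> apply_moves([
  [[0,0,0],0],
  [[0,0.006,0],0],
  [[0,0.006,0],0],
  [[0,0.006,0],0],
  [[0,0.006,0],0],
])

```text
clock: 20.08
tcp_pos: [0.5046, -0.2642, 0.009]
orientation: [2.165, 2.276, 0.0]
ft_force: [-0.9, -1.4, -0.3]
finger_gap: 0.0001
gripper_force: 0.4
```

```bash
python3 -c "
from m import *
meas('scene')"
```

```text
scene tcp [ 504.6 -264.2    9. ] rack [[-70.3 -26.1]] f [-0.9 -1.4 -0.3]
yellow 137 x [-21.2  19. ] y [111.2 138.8]
yellow 138 x [-20.9  18.3] y [25.2 53.2]
pink 89 x [-21.1   2.4] y [ 83.6 109.4]
blue 95 x [-21.    2.7] y [56.  81.3]
stop y range [120.3 148.1]
```

>>> apply_moves([
  [[0,0.006,0],0],
  [[0,0.006,0],0],
  [[0,0.006,0],0],
  [[0,0.006,0],0],
  [[0,0.006,0],0],
])

```text
clock: 20.75
tcp_pos: [0.5344, -0.2624, 0.0088]
orientation: [-2.165, -2.276, -0.0]
ft_force: [-1.3, -1.0, 0.3]
finger_gap: -0.0002
gripper_force: 0.4
```

>>> apply_moves([
  [[0.001,0.006,0],0],
  [[0.001,0.006,0],0],
  [[0.001,0.005,0],0],
  [[0,0,0],0],
  [[0,0,0],0],
])

```text
clock: 21.38
tcp_pos: [0.5509, -0.2591, 0.009]
orientation: [2.165, 2.276, -0.0]
ft_force: [-0.3, 0.1, -0.7]
finger_gap: -0.0001
gripper_force: 0.0
```

>>> apply_moves([
  [[0,-0.02,0],0],
  [[0,-0.03,0],0],
  [[-0.03,0,-0.03],0],
  [[-0.04,0,-0.03],0],
  [[0,0,0],0],
])

```text
clock: 22.0
tcp_pos: [0.5047, -0.3365, 0.0719]
orientation: [2.166, 2.266, -0.001]
ft_force: [-0.6, -0.3, 0.2]
finger_gap: 0.0001
gripper_force: 0.0
```

```bash
python3 -c "
from m import *
meas('wrist');meas('scene')"
```

```text
wrist tcp [ 504.7 -336.5   71.9] rack [[-73.9 -98.4]] f [-0.6 -0.3  0.2]
yellow 1325 x [-21.5  19.4] y [24.6 37.9]
post 668 [ -5.5 -18.1] 46.25155710508773 top [ -4.2 -18.1]
scene tcp [ 504.4 -333.4   70.1] rack [[-74.  -95.3]] f [ 0.2  1.  -0.3]
yellow 134 x [-21.   19.3] y [111.2 138.8]
yellow 139 x [-20.8  18.4] y [25.4 53.2]
pink 90 x [-21.   9.] y [ 82.4 109.4]
blue 92 x [-21.    2.8] y [56.  81.1]
post 37 [ -6.3 -18.3] 44.84180922501479 top [ -5.2 -18.3]
stop y range [120.4 147.9]
```

>>> apply_moves([
  [[0.012,0.036,0],0],
  [[0.035,0.036,0],0],
  [[0,0,0.03],0],
  [[0,0,0.03],0],
  [[0,0,0],0],
])

```text
clock: 22.72
tcp_pos: [0.5721, -0.2779, 0.006]
orientation: [-2.16, -2.273, 0.002]
ft_force: [-0.0, 0.6, 0.0]
finger_gap: -0.0002
gripper_force: 0.0
```

```bash
python3 -c "
from m import *
meas('wrist')"
```

```text
wrist tcp [ 572.1 -277.9    6. ] rack [[ -3.6 -43.3]] f [-0.   0.6  0. ]
yellow 3689 x [-20.3  19.6] y [26.  53.9]
blue 3405 x [-20.3  19.6] y [54.3 77. ]
post 2372 [ -3.4 -32.7] 46.41090165457968 top [ -3.4 -27.7]
```

>>> apply_moves([
  [[0,0,-0.002],0],
  [[0.006,0.001,0],0],
  [[0.006,0.002,0],0],
  [[0.006,0.003,0],0],
  [[0.006,0.003,0],0],
])

```text
clock: 23.4
tcp_pos: [0.5824, -0.2558, 0.0112]
orientation: [2.164, 2.276, 0.001]
ft_force: [0.2, -1.4, 0.9]
finger_gap: 0.0001
gripper_force: 0.7
```

>>> apply_moves([
  [[0.005,0.002,0],0],
  [[0.005,0.002,0],0],
  [[0.003,0.001,0],0],
  [[0.003,0.001,0],0],
  [[0.002,0,0],0],
])

```text
clock: 24.02
tcp_pos: [0.5868, -0.2378, 0.0108]
orientation: [-2.165, -2.276, -0.0]
ft_force: [-0.7, -0.4, -1.0]
finger_gap: 0.0
gripper_force: 0.3
```

```bash
python3 -c "
from m import *
s=arm.state();print(R(s['tcp_pos']),s['ft_force'],s['gripper_force'])"
```

```text
[[13.1 -4. ]] [-0.7 -0.4 -1. ] 0.2651124377734959
```

At rack y = -4, with 8 mm expected to go. I'll continue gently.

>>> apply_moves([
  [[0.002,0,0],0],
  [[0.001,0,0],0],
  [[0.001,0,0],0],
  [[0.001,0,0],0],
  [[0,0,0],0],
])

```text
clock: 24.65
tcp_pos: [0.5866, -0.2328, 0.0109]
orientation: [-2.165, -2.276, -0.0]
ft_force: [-0.5, 0.5, 0.1]
finger_gap: 0.0001
gripper_force: 0.0
```

>>> apply_moves([
  [[0.001,0,0],0],
  [[0.0005,0,0],0],
  [[0.0005,0,0],0],
  [[0.0005,0,0],0],
  [[0,0,0],0],
])

```text
clock: 25.28
tcp_pos: [0.5865, -0.2304, 0.0109]
orientation: [-2.165, -2.276, -0.0]
ft_force: [0.4, -0.3, 0.0]
finger_gap: -0.0
gripper_force: 0.1
```

>>> apply_moves([
  [[0.001,0,0],0],
  [[0.0005,0,0],0],
  [[0.0005,0,0],0],
  [[0,0,0],0],
  [[0,0,0],0],
])

```text
clock: 25.9
tcp_pos: [0.5864, -0.2301, 0.011]
orientation: [2.165, 2.274, -0.002]
ft_force: [1.4, -6.7, -2.6]
finger_gap: -0.0001
gripper_force: 3.0
```

```bash
python3 -c "
from m import *
s=arm.state();print(R(s['tcp_pos']),s['ft_force'],s['gripper_force']);meas('scene')"
```

```text
[[13.1  3.8]] [ 1.4 -6.7 -2.6] 3.014933355152607
scene tcp [ 586.4 -230.1   11. ] rack [[13.1  3.8]] f [ 1.4 -6.7 -2.6]
yellow 134 x [-20.6  18.9] y [111.  138.6]
yellow 111 x [-20.9  -1.1] y [25.1 52.8]
pink 85 x [-20.2  -7.7] y [ 83.6 109.4]
blue 94 x [-20.9   2.7] y [55.8 81.1]
post 46 [12.  19.2] 44.35202856883941 top [12.7 18. ]
stop y range [120.3 148.1]
```

Limit reached: the force is 6.7 N at rack y = 3.8 mm, as predicted. I'll back off straight, lift clear, and check.

>>> apply_moves([
  [[-0.003,0,0],0],
  [[-0.015,0,0],0],
  [[-0.03,0,0],0],
  [[-0.03,0,-0.04],0],
  [[-0.03,0,-0.05],0],
])

```text
clock: 26.58
tcp_pos: [0.5908, -0.3374, 0.101]
orientation: [-2.164, -2.274, 0.001]
ft_force: [0.7, -0.1, -0.3]
finger_gap: 0.0002
gripper_force: 0.0
```

>>> apply_moves([
  [[0,-0.02,-0.03],0],
  [[0,0,0],0],
  [[0,0,0],0],
  [[0,0,0],0],
  [[0,0,0],0],
])

```text
clock: 27.2
tcp_pos: [0.5719, -0.3367, 0.1298]
orientation: [-2.163, -2.276, 0.001]
ft_force: [0.4, -0.7, 0.1]
finger_gap: 0.0002
gripper_force: 0.0
```

Run:
```python
from m import *
for n in("wrist","scene"):
    p,d,Q,q,h=meas(n)
    # keeper arm tip beyond far wall / arm points by height
    k=(d.ravel()>0)&(Q[:,2]>.0165)&(Q[:,2]<.0235)&(q[:,0]>-30)&(q[:,0]<40)&(q[:,1]>8)&(q[:,1]<27)&(h[:,1]<40)
    if k.sum()>10:
        f=np.polyfit(q[k,0],q[k,1],1);print("arm",k.sum(),"slope",f[0],"y0",f[1],"x",np.percentile(q[k,0],[1,99]))
for n in("top","scene"):   # bystanders before/after
    a=cv2.imread(f"pics/{n}0.png");b,_=arm.snapshot(n)
    for nm,lo,hi in [("green",(45,40,60),(75,255,255)),("purple",(125,60,20),(160,255,160)),("orange",(5,150,80),(18,255,255)),("teal",(82,120,50),(95,255,255))]:
        o=[]
        for i in(a,b):
            m=cv2.moments(cv2.inRange(cv2.cvtColor(i,cv2.COLOR_BGR2HSV),lo,hi),True);o.append((m["m00"],m["m10"]/max(m["m00"],1),m["m01"]/max(m["m00"],1)))
        print(n,nm,np.array(o).ravel())
```

```text
wrist tcp [ 571.9 -336.7  129.8] rack [[  -6.8 -102. ]] f [ 0.4 -0.7  0.1]
yellow 911 x [-20.5   8.5] y [25.2 50. ]
yellow 218 x [15.7 19.7] y [31.6 50. ]
post 394 [13.1 19.2] 46.5290355311887 top [13.4 19.7]
arm 1269 slope 0.020013046658980776 y0 20.01170793881922 x [-29.5  34.8]
scene tcp [ 571.9 -336.9  130.1] rack [[  -6.8 -102.1]] f [-0.  -0.  -0.8]
yellow 135 x [-21.2  19. ] y [111.3 138.8]
yellow 122 x [-20.7  18. ] y [25.1 52.9]
pink 82 x [-20.3  -7.8] y [ 83.8 109.4]
blue 99 x [-20.9   2.6] y [54.6 81.3]
post 34 [10.7 19.9] 43.9698597073917 top [11.9 19.9]
stop y range [120.8 148.1]
arm 92 slope 0.06437481762802884 y0 20.120772935519586 x [-28.2  35.1]
top green [ 61.  349.5 315.7   0.    0.    0. ]
top purple [ 88.  380.  150.8  98.  376.1 154.4]
top orange [138.  393.6 193.1 139.  393.6 193.1]
top teal [138.  431.9 278.9   0.    0.    0. ]
scene green [185.  324.4 356.6 175.  333.2 358.9]
scene purple [ 740.   301.1  229.2 1033.   339.2  239.5]
scene orange [263.  413.1 220.1 271.  413.2 220.3]
scene teal [324.  454.8 325.9 346.  454.6 326.3]
```

```bash
python3 -c "
from station import arm
print(arm.sign_off())"
```

```text
the job is handed in; nothing more can be done
None
```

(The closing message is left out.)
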